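# Lay the test pin in the V-blocks and hold the load selector at the third click

## Task

Take the long slim steel pin out of the wooden rest and lay it, without dropping it, across both V-blocks so that it sits level in both notches, about centred, and let go of it. Then take hold of the bar knob of the load selector, turn it clockwise (seen from above) from its rest position while counting the clicks, and stop at the third click, never going on to the fourth; the knob springs back if it is let go, so finish while still holding it in the third stop. Leave everything else where it is.

Things in the scene. Friction and masses are not known exactly. Their poses are not given: they have to be found in the camera images.
- pin_center (a point): Centre of the long slim steel pin to be laid: round bar, diameter 16 mm, length 160 mm, 0.2 to 0.3 kg, x axis along it. It starts level in one of the rest's three grooves (which one varies), centre 41 mm above the table. Grip it at its middle, across, opened 45 mm at most (neighbours lie 60 mm off, axis to axis); 56 mm are clear along it between the saddle boards.
- rest: Fixed wooden rest, 100 mm (x) by 162 mm (y), 43 mm high, origin at the centre of its underside. Base board 8 mm thick with two upright saddle boards (14 mm thick, centred 35 mm either side of the middle in x); three V grooves along its x axis at y = -60, 0 and +60 mm, each with one pin.
- short_pin_center (a point): Centre of the short slim steel pin (diameter 16 mm, length 90 mm) in another groove of the rest. Leave alone.
- thick_pin_center (a point): Centre of the thick steel pin (diameter 24 mm, length 120 mm) in another groove of the rest. Leave alone.
- vblocks_seat (a point): Where the pin's centre comes to lie, 41.3 mm above the table, mid-way between two steel V-blocks on a fixed steel plate (190 x 100 x 12 mm). x axis along the notches. The blocks are 48 mm wide, 30 mm long, centred 50 mm either side along x (70 mm clear between); each has a 90-degree notch, bottom 30 mm, rim 46 mm above the table, 32 mm wide at the rim. May stand left or right of the rest.
- selector: Load selector: fixed off-white housing, origin on the knob axis at the table. Reaches 65 mm to its -x, 110 mm to its +x, 65 mm to each side; flat top 55 mm above the table, with a 25 mm high display hump at its +x edge (x from 75 to 110 mm). Six dark ticks round the knob mark the rest position and the five stops. Left or right of the rest.
- knob_grip (a point): Grip point on the vertical knob axis, 92 mm above the table. The black bar is 46 mm long (this point's x axis), 15 mm thick (y), and stands up from a round skirt (diameter 52 mm, top 68 mm above the table) to 104 mm; its end with a white line is the pointer, +x. At rest the pointer looks along the housing's +y. Turns with the knob; grip it across its thickness.
- knob (a joint): Knob angle, rad: 0 at rest, growing clockwise seen from above. Click stops every 0.42 rad (24 degrees); the third is 1.26, the fifth 2.10 is the end. A spring of about 0.08 to 0.12 N m runs it back to 0 when let go. Each stop is a notch for a sprung ball: the resistance falls as the ball runs in and jumps by about 0.09 N m on turning further. A grip of 40 N holds it easily.
- test_block: Round steel hardness test block, diameter 64 mm, 15 mm high, lying on the table. Leave alone.
- oil_jar: Small amber jar, diameter 54 mm, 85 mm high. Leave alone.
- weight: Brass weight with a neck, diameter 42 mm, 58 mm high. Leave alone.
- screwdriver: Screwdriver lying on the table near the robot. Leave alone.
- wrench: Wrench lying on the table at the far side. Leave alone.
Not all that is in view belongs to the job. Leave any red look-alike of the part that bears pin_center alone.

How it is judged:
On the way, in this order (a step that is already met when the one before it is completed fails the run):
1. the long slim pin lies in both V-blocks, released (x of pin_center in the frame of vblocks_seat between -0.02 and 0.02 m and y of pin_center in the frame of vblocks_seat between -0.003 and 0.003 m and z of pin_center in the frame of vblocks_seat between -0.003 and 0.003 m and angle between the x axis of pin_center and the x axis of vblocks_seat, either way round below 0.04 rad and contact force between the fingers and pin below 0.05 N), for 0.2 s.
2. the knob is held in the third stop (value of joint knob between 1.13 and 1.39 rad and contact force between the fingers and knob above 1 N), for 0.3 s.
At the end, for the whole second after the job is handed in: The long slim pin rests in both V-notches untouched, in line within 0.04 rad, centred within 20 mm along and 3 mm across and in height; the fingers still hold the knob (over 1 N), standing still in the third stop, 1.26 rad within 0.13 (all of step 1 and all of step 2 and contact force between the arm and pin below 0.05 N and linear speed of pin below 0.02 m/s and velocity of joint knob between -0.1 and 0.1 rad/s); the arm keeps its last pose, push and grip.
It fails at once if the knob went on towards the fourth click (value of joint knob above 1.56 rad).
It fails at once if the long pin was dropped (linear speed of pin above 0.55 m/s and contact force between the fingers and pin below 0.05 N).
It fails at once if another thing was disturbed (distance of any of short_pin_center, thick_pin_center, test_block, oil_jar, weight from where it was at the start of the episode above 0.02 m or distance of any of screwdriver, wrench from where it was at the start of the episode above 0.03 m).
It also fails if it takes over 54 s, if anything falls off the work surface, if the arm or the gripper's body presses on something with over 40 N, if the wrist force passes 120 N, or if a joint passes its speed limit or range.

## Robot

A 6-joint arm with a two-finger parallel gripper is mounted at the origin on the work surface. World frame = base frame: x ahead of the robot, y to its left, z up, the work surface at z = 0. Lengths are in m, angles in rad, forces in N, time in s.
With the tool pointing down it reaches from about 0.3 to 0.775 m from the base axis. Payload 14.6 kg.
Tool frame: the origin (TCP) lies at the very end of the fingers, on their centre line; the grasp point (between the pads) lies 19 mm behind it; z points along the fingers, y is the line along which they close (so a half turn about z gives the same grasp; the last joint's range is limited). The gripper opens to 94 mm and grips with 3 to 60 N. Pads are 16 mm wide; open, the fingers measure 119 mm over their backs; the gripper's body (75 mm by 177 mm) begins 78 mm behind the grasp point.
Start: joints at [-1.172, 0.3, 1.521, -0, 1.321, -0.067], TCP at [0.247, -0.491, 0.205] pointing down, gripper open.
Joint ranges: [-3.03, 3.03], [-0.79, 2.21], [0.23, 2.52], [-1.04, 4.18], [0, 3.07], [-2.55, 2.55]. Speed limits (rad/s): [2.22, 2.22, 2.57, 3.14, 3.14, 3.14].

## Interface

Orientations are given as [roll, pitch, yaw] about the fixed x, y, z axes, in that order (R = Rz(yaw) Ry(pitch) Rx(roll)).
In Python, from station import ctrl gives the robot as it stands.
- The arm moves only by the tool move_arm, never from a script. Its argument "targets" is a list of rows, each a list of 6 numbers: the shift along the tool's x, y, z in units of 1000 mm (1.0 is 1000 mm), then the turn, a rotation vector about the tool's x, y, z in units of 30 degrees (1.0 is 30 degrees). In form: [[tx, ty, tz, ax, ay, az], ...]. A call has exactly 5 rows; each row is the pose to reach, as a shift and turn from the pose commanded when the call began, along the tool's axes at that moment; what a row does not reach only later rows make up. A row lasts 1/12 s, in which the tool goes at most 41.7 mm and 7.16 degrees, less where a joint would pass 70% of its speed; a pose out of reach is approached as far as the arm can. A call with a number of a shift or a turn outside -1 to 1 is refused whole. A call with a gripper value outside its range is refused whole. "fingers" is the opening, from -1 (shut) to 1 (fully open), set as the call begins (left out, the last holds). The fingers move at their own pace and stop on an object; "grip_force" is the grip in N (left out, the last holds). Time passes only in rows, so rows that repeat a pose let the fingers close, or fill a call up. It gives the time, the measured TCP pose, the force and the opening at its end, in the units of the state.
- ctrl.get_obs(): the state, without advancing time (a new reading comes with each control period).
- ctrl.camera(name): name is "scene" or "top" or "wrist"; returns the picture (400x640x3 uint8, red, green, blue); there is no depth.
- ctrl.camera_info(name): a dict with "fx", "fy", "cx", "cy" (pixels), "k1" (the pictures are not rectified: a ray, as slopes to the right and down, at radius r is drawn at 1 + k1 r^2 times it, then the intrinsics apply), "rvec" (rotation vector, rad) and "tvec" (3), from world to camera coordinates, as OpenCV has them. Camera axes: x right, y down, z forward; pixel columns grow to the right and rows downward; lengths in m; the calibration is good to about 2 mm. A picture is of the moment at which its call begins: read the wrist's pose just before it. camera_info takes no time and is no camera call; for the wrist camera it gives the pose at the moment of the call.
- ctrl.hand_in(): hands the job in, once; it reports no verdict.
The state is a dict: "time_s": time; "qpos": joint angles; "joint_vel": joint speeds; "tau": joint torques, N m; "ee_pos": TCP position; "eef_rot": TCP orientation; "force": force on the tool from outside, world axes, zero at the start; "moment": the same for the moment, N m; "grip_width": finger opening in m.
Only numpy, scipy, OpenCV 4.12 (cv2) and the standard library are available. Lean on these libraries where they do the work, as an engineer would, in place of code of your own. Each camera call takes 0.05 s, during which the arm holds its last target. There are 200 camera calls.

## Working session

There is one attempt and no reset: what is moved stays moved. The work goes in short steps, Python scripts to look and compute and a tool call to move; the robot and the scene stay as the last step left them, time stands still between calls to the robot, and variables do not carry over. Pictures are saved under pics/ and viewed, on a budget of 10 in all, crops included, one or two more only if the job needs it, and the job is handed in when it is done.

Besides the shell and the picture viewer there is one more tool, called after "Emit:" in YAML: its name, and indented under it one key for each argument. move_arm: Moves the arm, as the interface text tells. Shifts and turns lie within -1 to 1; 1 stands for 1000 mm of shift or 30 degrees of turn. Its arguments: {"type":"object","properties":{"targets":{"type":"array"},"fingers":{"type":"number"},"grip_force":{"type":"number"}},"required":["targets"]}

```bash
ls; mkdir -p pics; python3 - <<'E'
from station import ctrl
import cv2
for n in ("top","scene"):
    im=ctrl.camera(n); cv2.imwrite(f"pics/{n}0.png",im[:,:,::-1]); print(n,ctrl.camera_info(n))
o=ctrl.get_obs(); print(o)
E
```

```text
pics
top {'fx': 497.36050972421987, 'fy': 497.36050972421987, 'cx': 317.0447473086425, 'cy': 202.75421534815763, 'k1': 0.00968935435132878, 'rvec': array([ 2.11952687, -2.17962821,  0.17699732]), 'tvec': array([0.01904285, 0.51863149, 1.19486533])}
scene {'fx': 363.01688904210636, 'fy': 363.01688904210636, 'cx': 321.1475829469717, 'cy': 204.17460604435138, 'k1': -0.04954021263783451, 'rvec': array([ 1.58042371,  1.93388834, -0.82364509]), 'tvec': array([ 0.07673438, -0.28575217,  1.54340652])}
{'time_s': 0.1, 'qpos': array([-1.17160166e+00,  3.00409971e-01,  1.52150138e+00,  1.36987770e-06,
        1.32069022e+00, -6.65756606e-02]), 'joint_vel': array([-0.00089675, -0.00089704, -0.00176985,  0.00078015,  0.00111573,
       -0.00048153]), 'tau': array([ 1.66939495e-03, -5.32645583e+01, -3.53282475e+01,  7.10466108e-02,
        2.35264044e-02, -5.97679286e-05]), 'ee_pos': array([ 0.24693279, -0.49119818,  0.20495357]), 'eef_rot': array([-3.14058606e+00, -6.84437107e-05,  4.65769953e-01]), 'force': array([0.29524202, 0.05747429, 0.75101725]), 'moment': array([-0.00766299, -0.05829369,  0.01998738]), 'grip_width': 0.09396814183947051}
```

View pics/top0.png

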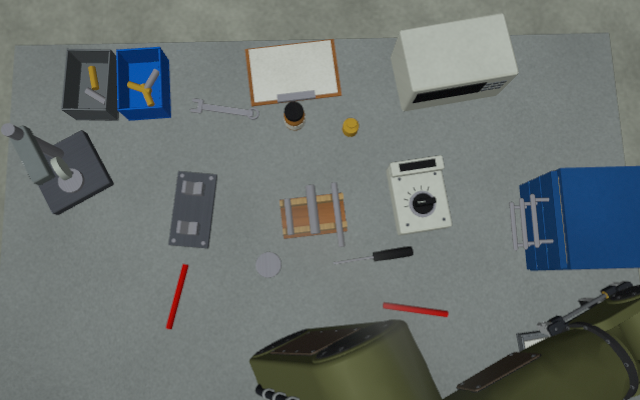

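View pics/scene0.png

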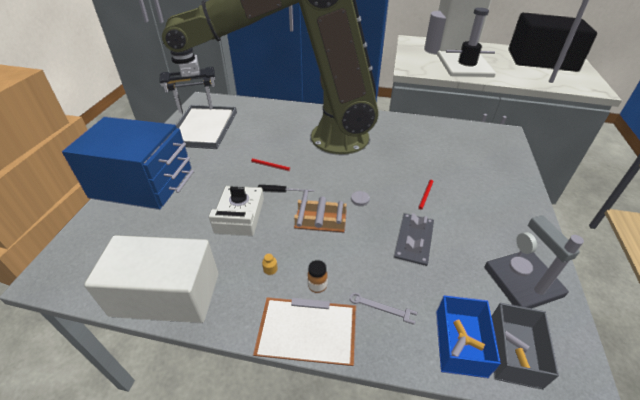

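The top picture shows the long slim pin in the right-hand groove, running from (335,182) to (341,245). The V-block plate is at about (193,210), the selector knob at (423,203), and the red look-alikes at (177,296) and (415,309). I'll enlarge it to read these more closely.

```bash
cat > h.py <<'E'
import numpy as np, cv2
from station import ctrl
def ray(info,uv,z):
    K=np.array([[info['fx'],0,info['cx']],[0,info['fy'],info['cy']],[0,0,1]])
    R=cv2.Rodrigues(info['rvec'])[0]; t=np.asarray(info['tvec'])
    p=cv2.undistortPoints(np.array(uv,float).reshape(-1,1,2),K,np.array([info['k1'],0,0,0.]))[:,0]
    d=np.c_[p,np.ones(len(p))]@R; c=-R.T@t
    return c+d*((z-c[2])/d[:,2])[:,None]
def proj(info,P):
    K=np.array([[info['fx'],0,info['cx']],[0,info['fy'],info['cy']],[0,0,1]])
    return cv2.projectPoints(np.array(P,float).reshape(-1,1,3),info['rvec'],info['tvec'],K,np.array([info['k1'],0,0,0.]))[0][:,0]
def crop(im,u,v,w,h,s):
    c=cv2.resize(im[v:v+h,u:u+w],(w*s,h*s),interpolation=cv2.INTER_CUBIC)
    for i in range(0,w,10): cv2.line(c,(i*s,0),(i*s,6 if i%50 else 14),(0,255,0),1)
    for i in range(0,h,10): cv2.line(c,(0,i*s),(6 if i%50 else 14,i*s),(0,255,0),1)
    cv2.putText(c,f"{u},{v}",(16,14),0,.4,(0,255,255),1)
    return c
E
python3 - <<'E'
from h import *
im=cv2.imread("pics/top0.png")
a=crop(im,160,165,80,90,5)[:,:400]; b=crop(im,270,170,80,90,5)
a=np.vstack([np.hstack([crop(im,160,165,66,90,4),crop(im,274,170,76,90,4)]),]) 
b=crop(im,385,152,66,90,4)
cv2.imwrite("pics/c1.png",cv2.resize(np.hstack([a,b]),None,fx=.96,fy=.96))
print(a.shape,b.shape)
E
```

```text
(360, 568, 3) (360, 264, 3)
```

View pics/c1.png

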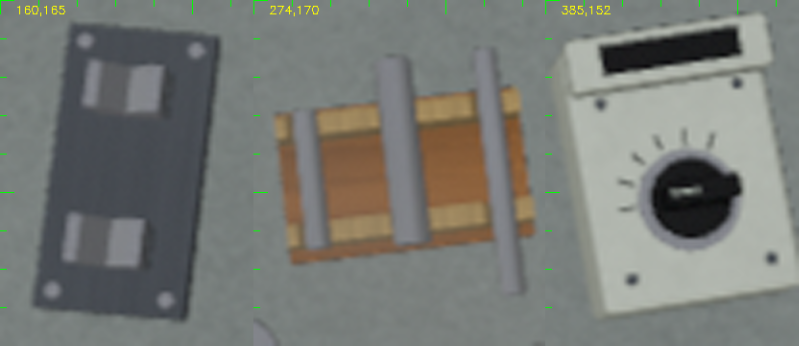

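```bash
python3 - <<'E'
from h import *
I=ctrl.camera_info("top"); k=3.84
def S(pts,u,v,off=0): return [((x-off)/k+u,y/k+v) for x,y in pts]
def D(v): return np.degrees(np.arctan2(v[1],v[0]))
np.set_printoptions(precision=4,suppress=True)
pl=ray(I,S([(70,24),(219,36),(187,320),(33,306)],160,165),.012)
print("plate",pl.mean(0),D(pl[0]-pl[3]),D(pl[1]-pl[2]),np.linalg.norm(pl[0]-pl[3]),np.linalg.norm(pl[0]-pl[1]))
sc=ray(I,S([(84,41),(196,50),(166,300),(52,289)],160,165),.012); print("plate screws",sc.mean(0),D(sc[0]-sc[3]),D(sc[1]-sc[2]))
b=ray(I,S([(87,60),(165,66),(160,114),(80,108)],160,165),.046);c=ray(I,S([(67,212),(145,218),(140,268),(62,262)],160,165),.046)
print("blocks",b.mean(0),c.mean(0),(b.mean(0)+c.mean(0))/2,D(b.mean(0)-c.mean(0)),np.linalg.norm(b.mean(0)-c.mean(0)))
p=ray(I,S([(486,48),(512,293)],274,170,253.4),.041); print("pin",p.mean(0),D(p[0]-p[1]),np.linalg.norm(p[0]-p[1]))
s=ray(I,S([(600,104),(737,83),(771,258),(632,279)],385,152,545.3),.055); print("sel",s,D(s[0]-s[3]),D(s[1]-s[2]))
print("skirt",ray(I,S([(689,198)],385,152,545.3),.068))
for q in ((664,192),(741,184)): print("bar",ray(I,S([q],385,152,545.3),.104))
print("cam",-cv2.Rodrigues(I['rvec'])[0].T@I['tvec'])
w=ctrl.camera_info("wrist"); print(w, -cv2.Rodrigues(w['rvec'])[0].T@w['tvec'],cv2.Rodrigues(w['rvec'])[0]); print(ctrl.get_obs()['qpos'])
E
```

```text
plate [0.5149 0.3168 0.012 ] -6.575680455488368 -6.224786573424725 0.18766467146286753 0.0991485589102723
plate screws [0.5157 0.3186 0.012 ] -6.528351280363756 -6.535849043336288
blocks [0.564  0.3121 0.046 ] [0.4655 0.3236 0.046 ] [0.5147 0.3178 0.046 ] -6.643819162414776 0.09912357046407262
pin [ 0.489  -0.0462  0.041 ] 4.002949898481548 0.15952531980014797
sel [[ 0.5702 -0.1999  0.055 ]
 [ 0.5816 -0.2891  0.055 ]
 [ 0.4676 -0.3034  0.055 ]
 [ 0.4566 -0.2142  0.055 ]] 7.157805759049348 7.171088773514471
skirt [[ 0.5057 -0.2505  0.068 ]]
bar [[ 0.5046 -0.2271  0.104 ]]
bar [[ 0.5083 -0.2747  0.104 ]]
cam [0.3346 0.0245 1.2588]
{'fx': 348.31482613465755, 'fy': 348.31482613465755, 'cx': 321.4477855104921, 'cy': 203.34084607661913, 'k1': 0.003588783020517958, 'rvec': array([-2.4622,  1.5193,  0.2173]), 'tvec': array([-0.551 , -0.029 ,  0.3925])} [ 0.3203 -0.4561  0.3846] [[ 0.4484 -0.8938 -0.0007]
 [-0.8582 -0.4308  0.2792]
 [-0.2499 -0.1246 -0.9602]]
[-1.1716  0.3004  1.5215  0.      1.3207 -0.0666]
```

```bash
cat >> h.py <<'E'
from scipy.spatial.transform import Rotation as Rt
def go(x,y,z,yawdeg):
    o=ctrl.get_obs(); R=Rt.from_euler('xyz',o['eef_rot']); p=o['ee_pos']
    T=Rt.from_euler('xyz',[np.pi,0,np.radians(yawdeg)])
    d=R.inv().apply(np.array([x,y,z])-p); r=(R.inv()*T).as_rotvec()
    print("t",o['time_s'],"pos",p.round(4),"rpy",np.degrees(o['eef_rot']).round(2),"F",o['force'].round(2),"M",o['moment'].round(3),"w",round(o['grip_width'],4))
    print("row",(d).round(4),(np.degrees(r)/30).round(4),"rows>=",max(np.linalg.norm(d)/.0417,np.degrees(np.linalg.norm(r))/7.16).round(1))
E
python3 -c "
from h import *
go(.489,-.046,.15,4)"
```

```text
t 0.1 pos [ 0.2469 -0.4912  0.205 ] rpy [-179.94   -0.     26.69] F [0.3  0.06 0.75] M [-0.008 -0.058  0.02 ] w 0.094
row [ 0.4162 -0.289   0.0553] [-1.900e-03  3.000e-04  7.562e-01] rows>= 12.2
```

Emit:
move_arm:
  targets:
    - [0.416,-0.289,0.055,0,0,0.756]
    - [0.416,-0.289,0.055,0,0,0.756]
    - [0.416,-0.289,0.055,0,0,0.756]
    - [0.416,-0.289,0.055,0,0,0.756]
    - [0.416,-0.289,0.055,0,0,0.756]
  fingers: -0.1
  grip_force: 30

```text
time_s: 0.52
ee_pos: [0.3437, -0.3126, 0.1832]
eef_rot: [-3.141, 0.0, 0.066]
force: [0.6, -0.3, -0.2]
grip_width: 0.0642
```

```bash
python3 -c "
from h import *
go(.489,-.046,.15,4)"
```

```text
t 0.5167 pos [ 0.3437 -0.3126  0.1832] rpy [-1.7999e+02  1.0000e-02  3.8000e+00] F [ 0.58 -0.34 -0.19] M [0.032 0.014 0.021] w 0.0642
row [ 0.1626 -0.2564  0.0333] [-0.0004  0.0003 -0.0067] rows>= 7.3
```

Emit:
move_arm:
  targets:
    - [0.162,-0.256,0.033,0,0,0]
    - [0.162,-0.256,0.033,0,0,0]
    - [0.162,-0.256,0.033,0,0,0]
    - [0.162,-0.256,0.033,0,0,0]
    - [0.162,-0.256,0.033,0,0,0]

```text
time_s: 0.93
ee_pos: [0.4421, -0.13, 0.1608]
eef_rot: [3.142, 0.0, 0.07]
force: [0.7, -1.0, 0.1]
grip_width: 0.0421
```

```bash
python3 -c "
from h import *
go(.489,-.046,.15,4)"
```

```text
t 0.9333 pos [ 0.4421 -0.13    0.1608] rpy [180.     0.     4.01] F [ 0.74 -1.04  0.09] M [ 0.009  0.005 -0.054] w 0.0421
row [ 0.0527 -0.0806  0.0108] [0.     0.0001 0.0002] rows>= 2.3
```

Emit:
move_arm:
  targets:
    - [0.025,-0.038,0.011,0,0,0]
    - [0.052,-0.08,0.011,0,0,0]
    - [0.052,-0.08,0.011,0,0,0]
    - [0.052,-0.08,0.011,0,0,0]
    - [0.052,-0.08,0.011,0,0,0]

```text
time_s: 1.35
ee_pos: [0.4877, -0.0483, 0.1497]
eef_rot: [-3.142, 0.001, 0.072]
force: [0.8, -1.0, 0.1]
grip_width: 0.0421
```

```bash
python3 - <<'E'
from h import *
go(.489,-.046,.022,4)
I=ctrl.camera_info("wrist"); im=ctrl.camera("wrist"); cv2.imwrite("pics/w1.png",im[:,:,::-1])
print(proj(I,[[.489,-.046,.041],[.5686,-.0406,.041],[.409,-.052,.041]]),proj(I,[[.489,-.046,.022]]))
np.save("w1.npy",np.r_[I['rvec'],I['tvec']])
E
```

```text
t 1.35 pos [ 0.4877 -0.0483  0.1497] rpy [-1.8e+02  5.0e-02  4.1e+00] F [ 0.84 -0.99  0.14] M [ 0.044  0.053 -0.048] w 0.0421
row [ 0.0015 -0.0022  0.1277] [-0.0001  0.0017  0.0033] rows>= 3.1
[[317.18017718 199.44274342]
 [317.14038589 102.77743097]
 [317.8315288  283.09750814]] [[317.42238443 193.83087402]]
```

View pics/w1.png

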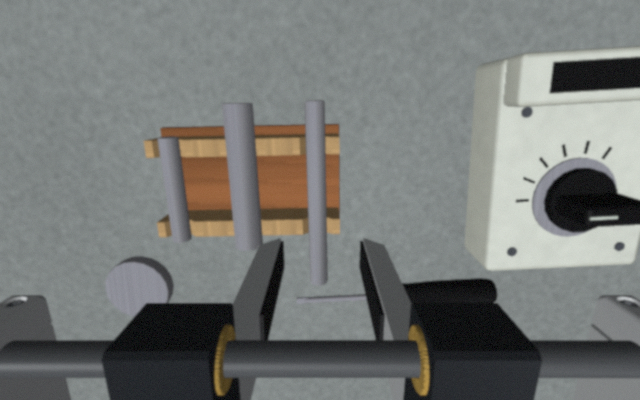

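The pin runs from (315.5,101) to (318.5,283), within 2 px of where my estimate projects, with about 0.7° more yaw. The fingers straddle its line, so I'll descend.

Emit:
move_arm:
  targets:
    - [0.001,-0.002,0.03,0,0,-0.018]
    - [0.001,-0.002,0.065,0,0,-0.018]
    - [0.001,-0.002,0.1,0,0,-0.018]
    - [0.001,-0.002,0.12,0,0,-0.018]
    - [0.001,-0.002,0.128,0,0,-0.018]

```text
time_s: 1.82
ee_pos: [0.4868, -0.0477, 0.0194]
eef_rot: [-3.141, 0.004, 0.077]
force: [-0.6, -0.9, 0.6]
grip_width: 0.0421
```

Emit:
move_arm:
  targets:
    - [0,0,0,0,0,0]
    - [0,0,0,0,0,0]
    - [0,0,0,0,0,0]
    - [0,0,0,0,0,0]
    - [0,0,0,0,0,0]

```text
time_s: 2.23
ee_pos: [0.4894, -0.0468, 0.0231]
eef_rot: [3.141, -0.002, 0.079]
force: [0.2, 0.2, 0.2]
grip_width: 0.0426
```

```bash
python3 - <<'E'
from h import *
go(.489,-.046,.022,4.7)
I=ctrl.camera_info("wrist"); im=ctrl.camera("wrist"); cv2.imwrite("pics/w2.png",im[:,:,::-1])
E
```

```text
t 2.2333 pos [ 0.4894 -0.0468  0.0231] rpy [ 1.7997e+02 -1.1000e-01  4.5500e+00] F [0.16 0.19 0.22] M [0.041 0.018 0.001] w 0.0426
row [-0.0003 -0.0008  0.0011] [ 0.001  -0.0036 -0.0051] rows>= 0.0
```

View pics/w2.png

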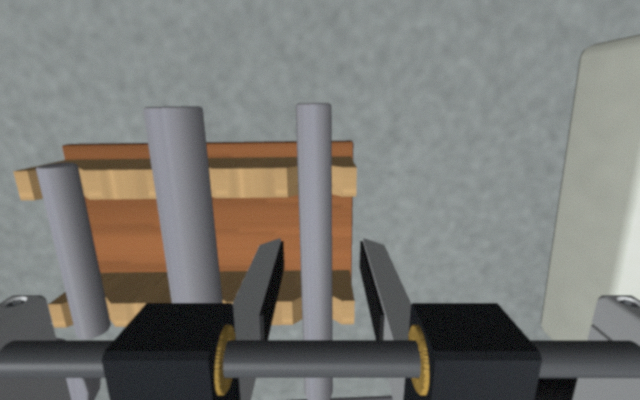

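```bash
python3 - <<'E'
from h import *
I=ctrl.camera_info("wrist")
p=ray(I,[(314.5,112),(317.5,330)],.041); print(p,np.degrees(np.arctan2(*(p[0]-p[1])[1::-1])))
o=ctrl.get_obs();R=Rt.from_euler('xyz',o['eef_rot'])
print(R.inv().apply(p-o['ee_pos']), R.inv().apply(ray(I,[(283,242),(361,242)],.022)-o['ee_pos']))
E
```

```text
[[ 0.56639444 -0.0388828   0.041     ]
 [ 0.45294668 -0.04881141  0.041     ]] 5.00161234609512
[[ 0.0775587  -0.00165539 -0.01798165]
 [-0.03631899 -0.0007521  -0.01814851]] [[ 0.00689748 -0.02003401  0.00090841]
 [ 0.00685393  0.02348616  0.00092311]]
```

The pin sits between the fingers, about 1 mm off centre and 0.45° off in yaw. I'll correct that and close.

Emit:
move_arm:
  targets:
    - [0,-0.001,0.001,0,0,-0.015]
    - [0,-0.001,0.001,0,0,-0.015]
    - [0,-0.001,0.001,0,0,-0.015]
    - [0,-0.001,0.001,0,0,-0.015]
    - [0,-0.001,0.001,0,0,-0.015]

```text
time_s: 2.7
ee_pos: [0.4887, -0.0455, 0.021]
eef_rot: [-3.142, 0.0, 0.087]
force: [0.3, 0.6, -0.1]
grip_width: 0.0424
```

Emit:
move_arm:
  targets:
    - [0,0,0,0,0,0]
    - [0,0,0,0,0,0]
    - [0,0,0,0,0,0]
    - [0,0,0,0,0,0]
    - [0,0,0,0,0,0]
  fingers: -1
  grip_force: 35

```text
time_s: 3.12
ee_pos: [0.4886, -0.0443, 0.0212]
eef_rot: [-3.139, 0.0, 0.087]
force: [-1.4, 10.8, 4.4]
grip_width: 0.015
```

```bash
python3 -c "
from h import *
go(.489,-.046,.022,4.7)"
```

```text
t 3.1167 pos [ 0.4886 -0.0443  0.0212] rpy [-1.7986e+02  1.0000e-02  4.9700e+00] F [-1.35 10.84  4.41] M [ 1.987  0.291 -0.029] w 0.015
row [ 0.0003  0.0017 -0.0009] [-0.0045  0.0005  0.0089] rows>= 0.0
```

Emit:
move_arm:
  targets:
    - [0,-0.001,0,0,0,0]
    - [0,-0.001,-0.005,0,0,0]
    - [0,-0.001,-0.015,0,0,0]
    - [0,-0.001,-0.03,0,0,0]
    - [0,-0.001,-0.05,0,0,0]

```text
time_s: 3.53
ee_pos: [0.488, -0.0447, 0.0714]
eef_rot: [-3.141, 0.002, 0.087]
force: [-0.2, 0.7, -2.2]
grip_width: 0.0153
```

Emit:
move_arm:
  targets:
    - [0,0,-0.02,0,0,0]
    - [0,0,-0.04,0,0,0]
    - [0,0,-0.06,0,0,0]
    - [0,0,-0.07,0,0,0]
    - [0,0,-0.07,0,0,0]

```text
time_s: 3.95
ee_pos: [0.4895, -0.0449, 0.1435]
eef_rot: [3.14, -0.004, 0.087]
force: [1.3, 0.1, -1.9]
grip_width: 0.0155
```

```bash
python3 - <<'E'
from h import *
go(.515,.318,.14,-6.5)
I=ctrl.camera_info("wrist"); im=ctrl.camera("wrist"); cv2.imwrite("pics/w3.png",im[:,:,::-1])
E
```

```text
t 3.95 pos [ 0.4895 -0.0449  0.1435] rpy [179.94  -0.22   4.99] F [ 1.28  0.11 -1.89] M [-0.061  0.001 -0.003] w 0.0155
row [ 0.0569 -0.3593  0.0033] [ 0.0013 -0.0076  0.3831] rows>= 8.7
```

View pics/w3.png

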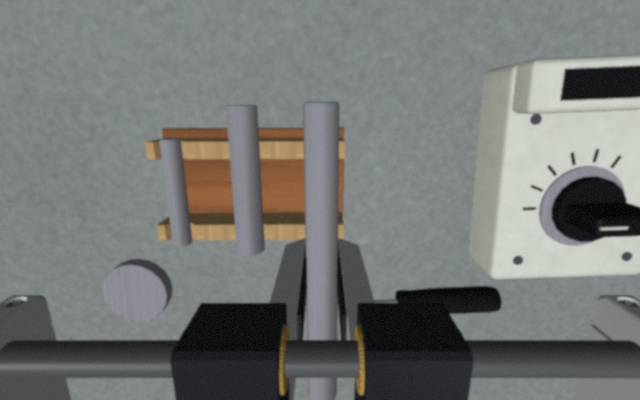

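The pin is held level, its far end at (321,103) as before the lift. The other pins are still in place, so I'll carry it to the V-blocks.

Emit:
move_arm:
  targets:
    - [0.003,-0.02,0,0,0,0.03]
    - [0.009,-0.056,0,0,0,0.07]
    - [0.015,-0.094,0,0,0,0.11]
    - [0.021,-0.132,0,0,0,0.15]
    - [0.027,-0.17,0,0,0,0.19]

```text
time_s: 4.42
ee_pos: [0.4999, 0.1287, 0.1396]
eef_rot: [3.141, 0.002, -0.014]
force: [0.6, -0.7, -2.2]
grip_width: 0.0149
```

```bash
python3 -c "
from h import *
go(.515,.318,.14,-6.5)"
```

```text
t 4.4167 pos [0.4999 0.1287 0.1396] rpy [ 1.7997e+02  1.2000e-01 -7.9000e-01] F [ 0.58 -0.73 -2.24] M [ 0.011 -0.051 -0.045] w 0.0149
row [ 0.0124 -0.1895 -0.0005] [0.001  0.0039 0.1902] rows>= 4.6
```

Emit:
move_arm:
  targets:
    - [0.003,-0.04,0,0,0,0.04]
    - [0.006,-0.08,0,0,0,0.08]
    - [0.009,-0.12,0,0,0,0.12]
    - [0.011,-0.155,0,0,0,0.16]
    - [0.012,-0.182,0,0,0,0.19]

```text
time_s: 4.83
ee_pos: [0.5141, 0.3114, 0.1391]
eef_rot: [3.14, 0.002, -0.112]
force: [0.1, -0.2, -2.6]
grip_width: 0.0151
```

Emit:
move_arm:
  targets:
    - [0,-0.007,0,0,0,0]
    - [0,-0.007,0,0,0,0]
    - [0,-0.007,0,0,0,0]
    - [0,-0.007,0,0,0,0]
    - [0,-0.007,0,0,0,0]

```text
time_s: 5.25
ee_pos: [0.5159, 0.3146, 0.1408]
eef_rot: [3.141, 0.0, -0.113]
force: [0.4, -0.1, -3.5]
grip_width: 0.0154
```

```bash
python3 - <<'E'
from h import *
go(.515,.318,.09,-6.5)
I=ctrl.camera_info("wrist"); im=ctrl.camera("wrist"); cv2.imwrite("pics/w4.png",im[:,:,::-1])
np.save("w4.npy",np.r_[I['rvec'],I['tvec']])
E
```

```text
t 5.25 pos [0.5159 0.3146 0.1408] rpy [ 1.7998e+02  2.0000e-02 -6.4700e+00] F [ 0.41 -0.14 -3.53] M [ 0.073  0.017 -0.023] w 0.0154
row [-0.0012 -0.0033  0.0508] [0.0007 0.0006 0.0009] rows>= 1.2
```

View pics/w4.png

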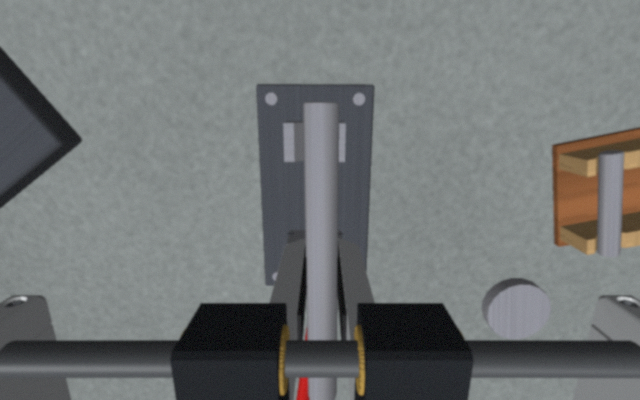

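```bash
python3 - <<'E'
from h import *
I=ctrl.camera_info("wrist"); w=np.load("w4.npy"); I['rvec'],I['tvec']=w[:3],w[3:]
D=lambda v:np.degrees(np.arctan2(v[1],v[0]))
e=ray(I,[(257,85),(374,85),(367,285),(265,285)],.012); print(e,D(e[0]-e[3]),D(e[1]-e[2]))
m=(e[0]+e[1])/2; n=(e[2]+e[3])/2; u=(m-n)/np.linalg.norm(m-n); print("plate axis",D(u),"far edge mid",m,"ctr",m-.095*u)
s=ray(I,[(271,99),(359,99)],.012); print("screws mid",s.mean(0),D(s[0]-s[1])-90)
b=ray(I,[(283,123),(346,123)],.046); print("block rim",b,b.mean(0),np.linalg.norm(b[0]-b[1]))
p=ray(I,[(321,108),(321.5,330)],.16); print("pin",p,D(p[0]-p[1]))
for t in (0,.05,.065,.095): print(t, (m-.095*u)+t*u)
E
```

```text
[[0.61705493 0.35609546 0.012     ]
 [0.60591053 0.25855632 0.012     ]
 [0.41939903 0.2788822  0.012     ]
 [0.43089539 0.37917949 0.012     ]] -7.0686715333481684 -6.2195068039427435
plate axis -6.644054677794953 far edge mid [0.61148273 0.30732589 0.012     ] ctr [0.51712074 0.31831748 0.012     ]
screws mid [0.60036739 0.30908004 0.012     ] -6.519185229797699
block rim [[0.58528932 0.33507716 0.046     ]
 [0.57978683 0.2869415  0.046     ]] [0.58253807 0.31100933 0.046     ] 0.04844913573244754
pin [[0.59483576 0.30448262 0.16      ]
 [0.48064978 0.31730753 0.16      ]] -6.408372775210158
0 [0.51712074 0.31831748 0.012     ]
0.05 [0.56678494 0.31253243 0.012     ]
0.065 [0.58168421 0.31079692 0.012     ]
0.095 [0.61148273 0.30732589 0.012     ]
```

The plate, screws and block rim all agree: centre (0.516, 0.318), axis −6.6°. The pin needs about 4 mm to the left, so I'll shift it and go down.

Emit:
move_arm:
  targets:
    - [0,-0.004,0.02,0,0,0.006]
    - [0,-0.004,0.05,0,0,0.006]
    - [0,-0.004,0.08,0,0,0.006]
    - [0,-0.004,0.095,0,0,0.006]
    - [0,-0.004,0.1,0,0,0.006]

```text
time_s: 5.72
ee_pos: [0.5151, 0.3185, 0.0382]
eef_rot: [3.139, 0.003, -0.116]
force: [-0.6, -0.4, -3.1]
grip_width: 0.015
```

Emit:
move_arm:
  targets:
    - [0,0,0.003,0,0,0]
    - [0,0,0.006,0,0,0]
    - [0,0,0.009,0,0,0]
    - [0,0,0.01,0,0,0]
    - [0,0,0.01,0,0,0]

```text
time_s: 6.13
ee_pos: [0.5164, 0.32, 0.0316]
eef_rot: [-3.141, -0.001, -0.115]
force: [0.3, 0.8, -2.8]
grip_width: 0.0149
```

```bash
python3 - <<'E'
from h import *
go(.516,.318,.0215,-6.6)
I=ctrl.camera_info("wrist"); im=ctrl.camera("wrist"); cv2.imwrite("pics/w5.png",im[:,:,::-1])
np.save("w5.npy",np.r_[I['rvec'],I['tvec']])
E
```

```text
t 6.1333 pos [0.5164 0.32   0.0316] rpy [-1.7997e+02 -4.0000e-02 -6.5900e+00] F [ 0.32  0.79 -2.83] M [0.013 0.013 0.   ] w 0.0149
row [-0.0002  0.002   0.0101] [-0.001  -0.0013  0.0005] rows>= 0.2
```

View pics/w5.png

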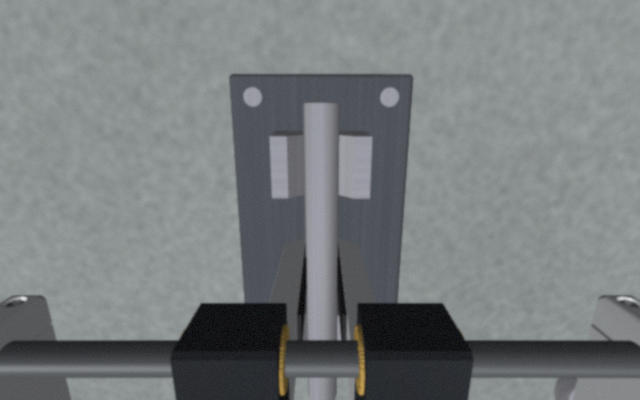

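The pin (middle at column 321) lies over the notch, with the block edges at 270 and 372 and their middle at 321. I'll lower it gently.

Emit:
move_arm:
  targets:
    - [0,0,0.002,0,0,0]
    - [0,0,0.004,0,0,0]
    - [0,0,0.006,0,0,0]
    - [0,0,0.008,0,0,0]
    - [0,0,0.009,0,0,0]

```text
time_s: 6.6
ee_pos: [0.5161, 0.3199, 0.0217]
eef_rot: [-3.142, 0.0, -0.115]
force: [-1.7, 0.7, 2.3]
grip_width: 0.0151
```

```bash
python3 -c "
from h import *
go(.516,.318,.0215,-6.6)"
```

```text
t 6.6 pos [0.5161 0.3199 0.0217] rpy [-1.80e+02  1.00e-02 -6.58e+00] F [-1.71  0.72  2.33] M [ 0.355  0.159 -0.038] w 0.0151
row [0.0001 0.0019 0.0002] [-0.      0.0004  0.0006] rows>= 0.0
```

Emit:
move_arm:
  targets:
    - [0,0,0.0007,0,0,0]
    - [0,0,0.0007,0,0,0]
    - [0,0,0.0007,0,0,0]
    - [0,0,0.0007,0,0,0]
    - [0,0,0.0007,0,0,0]
  grip_force: 10

```text
time_s: 7.02
ee_pos: [0.5163, 0.3202, 0.0215]
eef_rot: [-3.141, -0.0, -0.115]
force: [1.4, 3.7, -2.1]
grip_width: 0.016
```

Emit:
move_arm:
  targets:
    - [0,0,0,0,0,0]
    - [0,0,0,0,0,0]
    - [0,0,0,0,0,0]
    - [0,0,0,0,0,0]
    - [0,0,0,0,0,0]
  fingers: -0.1

```text
time_s: 7.43
ee_pos: [0.5162, 0.3197, 0.0213]
eef_rot: [3.141, 0.0, -0.115]
force: [0.2, 0.6, 0.6]
grip_width: 0.0418
```

```bash
python3 -c "
from h import *
go(.516,.318,.0215,-6.6)"
```

```text
t 7.4333 pos [0.5162 0.3197 0.0213] rpy [179.99   0.    -6.59] F [0.19 0.6  0.6 ] M [-0.012  0.04   0.01 ] w 0.0418
row [ 0.      0.0017 -0.0002] [0.0004 0.0001 0.0004] rows>= 0.0
```

Emit:
move_arm:
  targets:
    - [0,0,-0.01,0,0,0]
    - [0,0,-0.03,0,0,0]
    - [0,0,-0.06,0,0,0]
    - [0,0,-0.095,0,0,0]
    - [0,0,-0.12,0,0,0]

```text
time_s: 7.85
ee_pos: [0.5166, 0.3201, 0.1451]
eef_rot: [-3.14, -0.002, -0.115]
force: [0.7, 0.4, 0.3]
grip_width: 0.0426
```

```bash
python3 - <<'E'
from h import *
I=ctrl.camera_info("wrist"); im=ctrl.camera("wrist"); cv2.imwrite("pics/w6.png",im[:,:,::-1])
np.save("w6.npy",np.r_[I['rvec'],I['tvec']])
a=np.array([np.cos(np.radians(-6.6)),np.sin(np.radians(-6.6)),0]);c=np.array([.516,.318,.0413])
print(proj(I,[c+.08*a,c-.08*a]))
# knob target: above it at skirt centre, yaw so that tool x along bar
# housing yaw 7.17 -> bar axis 97.17 ; tool yaw 97.17-180=-82.83
go(.506,-.2505,.16,-82.8)
E
```

```text
[[322.54476078 105.56336269]
 [322.47613348 287.97342038]]
t 7.9 pos [0.5181 0.3209 0.1498] rpy [-179.71   -0.43   -6.58] F [1.02 0.18 5.12] M [ 0.038 -0.028 -0.045] w 0.0422
row [ 0.0536  0.569  -0.0127] [-0.0178 -0.0056  2.5406] rows>= 13.7
```

View pics/w6.png

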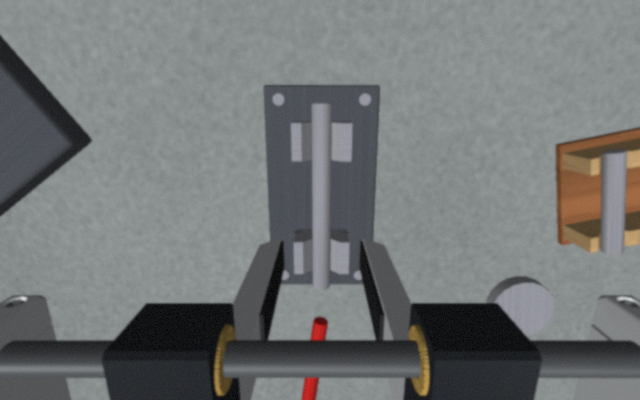

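The pin is seated in both notches, its ends at (321,103) and (321,289) against predicted rows of 106 and 288. Next is the knob, which needs tool yaw near +97° so that joint 6 stays in range.

Emit:
move_arm:
  targets:
    - [0.004,0.04,-0.002,0,0,-0.2]
    - [0.008,0.08,-0.004,0,0,-0.4]
    - [0.012,0.12,-0.006,0,0,-0.6]
    - [0.015,0.16,-0.01,0,0,-0.8]
    - [0.019,0.199,-0.01,0,0,-1.0]

```text
time_s: 8.32
ee_pos: [0.512, 0.1183, 0.1526]
eef_rot: [3.141, -0.001, 0.414]
force: [0.1, 0.4, 0.0]
grip_width: 0.0421
```

```bash
python3 -c "
from h import *
print(ctrl.get_obs()['qpos'])
go(.506,-.2505,.16,97.2)"
```

```text
[ 1.57376779e-01  2.94944329e-01  1.65559315e+00 -9.36183305e-05
  1.18956486e+00  1.31400060e+00]
t 8.3167 pos [0.512  0.1183 0.1526] rpy [ 1.7997e+02 -8.0000e-02  2.3730e+01] F [0.15 0.41 0.01] M [ 0.029 -0.052  0.028] w 0.0421
row [-0.1539  0.3352 -0.0075] [ 2.5000e-03 -1.8000e-03 -2.4489e+00] rows>= 10.3
```

Emit:
move_arm:
  targets:
    - [-0.016,0.036,-0.002,0,0,-0.2]
    - [-0.033,0.073,-0.003,0,0,-0.4]
    - [-0.05,0.109,-0.005,0,0,-0.6]
    - [-0.067,0.146,-0.007,0,0,-0.8]
    - [-0.083,0.182,-0.007,0,0,-1.0]

```text
time_s: 8.73
ee_pos: [0.5081, -0.082, 0.1594]
eef_rot: [3.14, -0.0, 0.937]
force: [0.9, -0.0, 0.8]
grip_width: 0.0427
```

```bash
python3 -c "
from h import *
go(.506,-.2505,.16,97.2)"
```

```text
t 8.7333 pos [ 0.5081 -0.082   0.1594] rpy [ 1.7993e+02 -3.0000e-02  5.3710e+01] F [ 0.92 -0.03  0.75] M [ 0.028 -0.052  0.011] w 0.0427
row [-0.137   0.0981 -0.0005] [ 2.5000e-03  1.0000e-04 -1.4495e+00] rows>= 6.1
```

Emit:
move_arm:
  targets:
    - [-0.027,0.02,0,0,0,-0.2]
    - [-0.054,0.04,0,0,0,-0.4]
    - [-0.082,0.058,0,0,0,-0.6]
    - [-0.11,0.078,0,0,0,-0.8]
    - [-0.134,0.096,0,0,0,-1.0]

```text
time_s: 9.15
ee_pos: [0.5051, -0.2469, 0.159]
eef_rot: [3.141, 0.0, 1.46]
force: [0.2, 0.4, -0.7]
grip_width: 0.0422
```

```bash
python3 -c "
from h import *
go(.506,-.2505,.16,97.2)"
```

```text
t 9.15 pos [ 0.5051 -0.2469  0.159 ] rpy [1.7997e+02 2.0000e-02 8.3680e+01] F [ 0.19  0.43 -0.67] M [-0.041 -0.061  0.047] w 0.0422
row [-0.0035  0.0013 -0.001 ] [ 0.0009  0.0008 -0.4507] rows>= 1.9
```

Emit:
move_arm:
  targets:
    - [-0.001,0,0,0,0,-0.2]
    - [-0.001,0,0,0,0,-0.4]
    - [-0.001,0,0,0,0,-0.45]
    - [-0.001,0,0,0,0,-0.45]
    - [-0.001,0,0,0,0,-0.45]

```text
time_s: 9.57
ee_pos: [0.5055, -0.2458, 0.1587]
eef_rot: [3.141, 0.0, 1.69]
force: [-0.2, -0.6, -0.3]
grip_width: 0.0422
```

```bash
python3 - <<'E'
from h import *
go(.506,-.2505,.16,97.2)
I=ctrl.camera_info("wrist"); im=ctrl.camera("wrist"); cv2.imwrite("pics/w7.png",im[:,:,::-1])
np.save("w7.npy",np.r_[I['rvec'],I['tvec']])
a=np.radians(97.2);a=np.array([np.cos(a),np.sin(a),0]);c=np.array([.506,-.2505,.104])
print(proj(I,[c+.023*a,c-.023*a,[.506,-.2505,.068]]))
E
```

```text
t 9.5667 pos [ 0.5055 -0.2458  0.1587] rpy [1.7998e+02 1.0000e-02 9.6840e+01] F [-0.25 -0.62 -0.34] M [-0.026 -0.086  0.027] w 0.0422
row [-0.0047 -0.0001 -0.0013] [ 0.0005  0.0005 -0.0121] rows>= 0.1
[[320.85972712 194.54725576]
 [321.33792609 255.25651432]
 [321.11916725 210.57127978]]
```

View pics/w7.png

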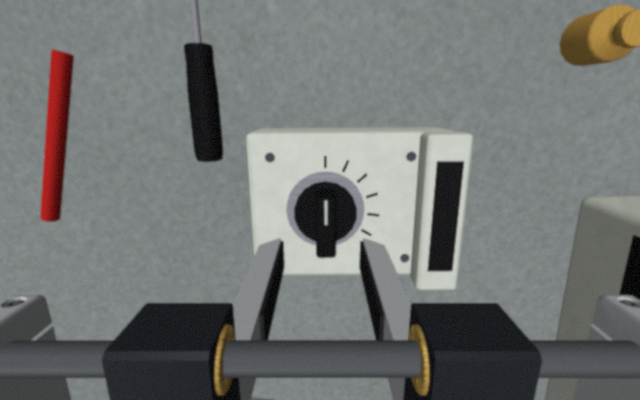

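```bash
python3 - <<'E'
from h import *
I=ctrl.camera_info("wrist"); w=np.load("w7.npy"); I['rvec'],I['tvec']=w[:3],w[3:]
print(ray(I,[(325.5,209.5)],.068), ray(I,[(326,198),(326,256)],.104))
s=ray(I,[(270,157),(411,156),(404.5,257.5)],.055); print(s,(s[0]+s[2])/2)
E
```

```text
[[ 0.50942819 -0.24917351  0.068     ]] [[ 0.5069727  -0.22973192  0.104     ]
 [ 0.51234725 -0.2735048   0.104     ]]
[[ 0.45967234 -0.2140061   0.055     ]
 [ 0.5737254  -0.19961919  0.055     ]
 [ 0.5851208  -0.28916814  0.055     ]] [ 0.52239657 -0.25158712  0.055     ]
```

Emit:
move_arm:
  targets:
    - [-0.005,0.002,0.02,0,0,-0.012]
    - [-0.005,0.002,0.045,0,0,-0.012]
    - [-0.005,0.002,0.065,0,0,-0.012]
    - [-0.005,0.002,0.077,0,0,-0.012]
    - [-0.005,0.002,0.083,0,0,-0.012]

```text
time_s: 10.03
ee_pos: [0.5076, -0.2501, 0.0739]
eef_rot: [-3.14, -0.001, 1.697]
force: [0.4, -1.2, 0.3]
grip_width: 0.0424
```

Emit:
move_arm:
  targets:
    - [0,0,0,0,0,0]
    - [0,0,0,0,0,0]
    - [0,0,0,0,0,0]
    - [0,0,0,0,0,0]
    - [0,0,0,0,0,0]

```text
time_s: 10.45
ee_pos: [0.5084, -0.2507, 0.0762]
eef_rot: [3.141, 0.001, 1.698]
force: [1.0, -0.3, -0.5]
grip_width: 0.0424
```

```bash
python3 - <<'E'
from h import *
go(.508,-.2505,.076,97.2)
I=ctrl.camera_info("wrist"); im=ctrl.camera("wrist"); cv2.imwrite("pics/w8.png",im[:,:,::-1])
np.save("w8.npy",np.r_[I['rvec'],I['tvec']])
a=np.radians(97.2);a=np.array([np.cos(a),np.sin(a),0]);c=np.array([.508,-.2505,.104])
print(proj(I,[c+.023*a,c-.023*a]))
E
```

```text
t 10.45 pos [ 0.5084 -0.2507  0.0762] rpy [1.7994e+02 4.0000e-02 9.7280e+01] F [ 1.04 -0.32 -0.46] M [ 0.016 -0.084  0.031] w 0.0424
row [ 0.0002 -0.0004  0.0002] [0.0019 0.0014 0.0025] rows>= 0.0
[[320.39408383 229.71572057]
 [320.42388683 315.88876149]]
```

View pics/w8.png

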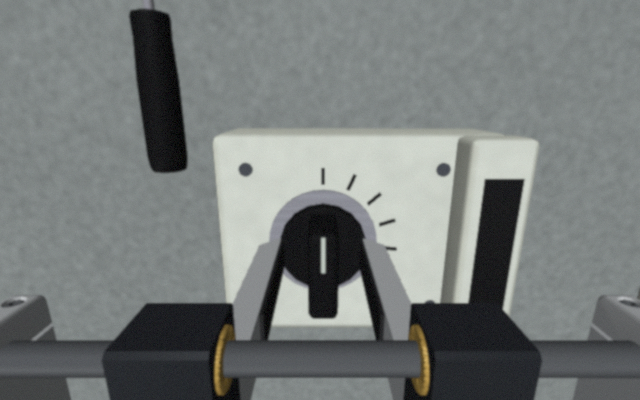

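The bar is between the fingers, its middle at column 323, about 1 mm right of the finger centre. I'll nudge 1 mm and close at 40 N.

Emit:
move_arm:
  targets:
    - [0,0.001,0,0,0,0]
    - [0,0.001,0,0,0,0]
    - [0,0.001,0,0,0,0]
    - [0,0.001,0,0,0,0]
    - [0,0.001,0,0,0,0]
  fingers: -1
  grip_force: 40

```text
time_s: 10.92
ee_pos: [0.5091, -0.2504, 0.0753]
eef_rot: [-3.142, -0.0, 1.698]
force: [0.2, 0.6, 0.1]
grip_width: 0.0143
```

Emit:
move_arm:
  targets:
    - [0,0,0,0,0,0]
    - [0,0,0,0,0,0]
    - [0,0,0,0,0,0]
    - [0,0,0,0,0,0]
    - [0,0,0,0,0,0]

```text
time_s: 11.33
ee_pos: [0.5091, -0.2503, 0.0753]
eef_rot: [-3.142, -0.0, 1.698]
force: [-0.2, -0.0, 1.3]
grip_width: 0.0151
```

```bash
python3 -c "
from h import *
go(.509,-.2505,.076,97.2); print(ctrl.get_obs()['qpos'])"
```

```text
t 11.3333 pos [ 0.5091 -0.2503  0.0753] rpy [-1.800e+02 -1.000e-02  9.728e+01] F [-0.24 -0.    1.29] M [-0.015 -0.054 -0.013] w 0.0151
row [-0.0001 -0.0001 -0.0007] [-0.0001 -0.0002  0.0026] rows>= 0.0
[-5.21616083e-01  4.75860231e-01  1.60001621e+00  5.79802843e-05
  1.06581573e+00 -6.48652080e-01]
```

Gripped and well centred, with hardly any side force. Now I turn in small steps and watch Mz.

Emit:
move_arm:
  targets:
    - [0,0,0,0,0,0.1]
    - [0,0,0,0,0,0.2]
    - [0,0,0,0,0,0.3]
    - [0,0,0,0,0,0.4]
    - [0,0,0,0,0,0.4]

```text
time_s: 11.75
ee_pos: [0.5093, -0.2504, 0.0753]
eef_rot: [3.141, 0.0, 1.486]
force: [1.8, -0.3, -1.8]
grip_width: 0.0145
```

```bash
python3 -c "
from h import *
go(.509,-.2503,.0755,73.1)"
```

```text
t 11.75 pos [ 0.5093 -0.2504  0.0753] rpy [1.7997e+02 1.0000e-02 8.5140e+01] F [ 1.76 -0.27 -1.77] M [-0.023 -0.386  0.135] w 0.0145
row [ 0.0001 -0.0003 -0.0002] [9.000e-04 1.000e-04 4.014e-01] rows>= 1.7
```

Emit:
move_arm:
  targets:
    - [0,0,0,0,0,0.1]
    - [0,0,0,0,0,0.2]
    - [0,0,0,0,0,0.3]
    - [0,0,0,0,0,0.4]
    - [0,0,0,0,0,0.4]

```text
time_s: 12.17
ee_pos: [0.5095, -0.2504, 0.0753]
eef_rot: [3.141, -0.0, 1.278]
force: [4.7, -1.1, -2.7]
grip_width: 0.0148
```

```bash
python3 -c "
from h import *
go(.509,-.2503,.0755,73.1)"
```

```text
t 12.1667 pos [ 0.5095 -0.2504  0.0753] rpy [179.95  -0.    73.24] F [ 4.72 -1.15 -2.7 ] M [-0.178 -1.015  0.079] w 0.0148
row [-0.     -0.0005 -0.0002] [ 0.0018 -0.      0.0047] rows>= 0.0
```

Emit:
move_arm:
  targets:
    - [0,0,0,0,0,0.05]
    - [0,0,0,0,0,0.1]
    - [0,0,0,0,0,0.13]
    - [0,0,0,0,0,0.13]
    - [0,0,0,0,0,0.13]

```text
time_s: 12.58
ee_pos: [0.5095, -0.2504, 0.0753]
eef_rot: [3.141, -0.0, 1.214]
force: [5.4, -0.4, -2.8]
grip_width: 0.0147
```

```bash
python3 -c "
from h import *
go(.509,-.2503,.0755,73.1)"
```

```text
t 12.5833 pos [ 0.5095 -0.2504  0.0753] rpy [179.94  -0.    69.57] F [ 5.44 -0.37 -2.78] M [-0.179 -1.085  0.133] w 0.0147
row [-0.     -0.0005 -0.0002] [ 2.000e-03 -1.000e-04 -1.177e-01] rows>= 0.5
```

First click confirmed: Mz was 0.135 before, 0.079 at 73.2°, and 0.133 past it. Going on to the second.

Emit:
move_arm:
  targets:
    - [0,0,0,0,0,0.1]
    - [0,0,0,0,0,0.2]
    - [0,0,0,0,0,0.3]
    - [0,0,0,0,0,0.35]
    - [0,0,0,0,0,0.35]

```text
time_s: 13.0
ee_pos: [0.5097, -0.2506, 0.0754]
eef_rot: [3.14, -0.0, 1.029]
force: [6.6, -1.0, -4.5]
grip_width: 0.0146
```

```bash
python3 -c "
from h import *
go(.509,-.2503,.0755,49)"
```

```text
t 13.0 pos [ 0.5097 -0.2506  0.0754] rpy [ 1.7991e+02 -2.0000e-02  5.8960e+01] F [ 6.62 -0.96 -4.53] M [-0.263 -1.339  0.078] w 0.0146
row [-0.0001 -0.0007 -0.0001] [ 0.0031 -0.0008  0.3321] rows>= 1.4
```

Emit:
move_arm:
  targets:
    - [0,0,0,0,0,0.1]
    - [0,0,0,0,0,0.2]
    - [0,0,0,0,0,0.3]
    - [0,0,0,0,0,0.33]
    - [0,0,0,0,0,0.33]

```text
time_s: 13.42
ee_pos: [0.5098, -0.2507, 0.0754]
eef_rot: [3.14, -0.001, 0.857]
force: [7.2, -2.1, -5.0]
grip_width: 0.0149
```

```bash
python3 -c "
from h import *
go(.509,-.2503,.0755,49)"
```

```text
t 13.4167 pos [ 0.5098 -0.2507  0.0754] rpy [ 1.7989e+02 -3.0000e-02  4.9100e+01] F [ 7.21 -2.09 -4.99] M [-0.404 -1.509  0.139] w 0.0149
row [-0.0003 -0.0009 -0.0001] [ 0.0037 -0.0011  0.0032] rows>= 0.0
```

Emit:
move_arm:
  targets:
    - [0,0,0,0,0,0.05]
    - [0,0,0,0,0,0.1]
    - [0,0,0,0,0,0.13]
    - [0,0,0,0,0,0.13]
    - [0,0,0,0,0,0.13]

```text
time_s: 13.83
ee_pos: [0.5099, -0.2507, 0.0754]
eef_rot: [3.14, -0.001, 0.79]
force: [8.2, -1.5, -5.7]
grip_width: 0.0146
```

```bash
python3 -c "
from h import *
go(.509,-.2503,.0755,25)"
```

```text
t 13.8333 pos [ 0.5099 -0.2507  0.0754] rpy [ 1.7988e+02 -4.0000e-02  4.5270e+01] F [ 8.15 -1.49 -5.66] M [-0.528 -1.533  0.118] w 0.0146
row [-0.0003 -0.0009 -0.0001] [ 0.0037 -0.002   0.6756] rows>= 2.8
```

Emit:
move_arm:
  targets:
    - [0.0007,0.0007,0,0,0,0.1]
    - [0.0007,0.0007,0,0,0,0.2]
    - [0.0007,0.0007,0,0,0,0.3]
    - [0.0007,0.0007,0,0,0,0.34]
    - [0.0007,0.0007,0,0,0,0.34]

```text
time_s: 14.25
ee_pos: [0.5101, -0.2508, 0.0753]
eef_rot: [3.141, 0.0, 0.61]
force: [3.0, -4.6, -3.4]
grip_width: 0.015
```

```bash
python3 -c "
from h import *
go(.5105,-.251,.0755,25)"
```

```text
t 14.25 pos [ 0.5101 -0.2508  0.0753] rpy [1.7996e+02 1.0000e-02 3.4970e+01] F [ 3.04 -4.6  -3.41] M [-1.081 -0.494  0.111] w 0.015
row [ 0.0002  0.0004 -0.0002] [1.400e-03 3.000e-04 3.323e-01] rows>= 1.4
```

Emit:
move_arm:
  targets:
    - [0,0,0,0,0,0.08]
    - [0,0,0,0,0,0.16]
    - [0,0,0,0,0,0.2]
    - [0,0,0,0,0,0.2]
    - [0,0,0,0,0,0.2]

```text
time_s: 14.67
ee_pos: [0.5102, -0.2509, 0.0754]
eef_rot: [3.141, 0.0, 0.507]
force: [2.9, -5.7, -3.1]
grip_width: 0.015
```

```bash
python3 -c "
from h import *
go(.5105,-.251,.0755,25)"
```

```text
t 14.6667 pos [ 0.5102 -0.2509  0.0754] rpy [179.94   0.    29.04] F [ 2.91 -5.69 -3.14] M [-1.142 -0.529 -0.002] w 0.015
row [ 0.0002  0.0003 -0.0001] [0.0019 0.     0.1348] rows>= 0.6
```

Emit:
move_arm:
  targets:
    - [0,0,0,0,0,0.04]
    - [0,0,0,0,0,0.08]
    - [0,0,0,0,0,0.12]
    - [0,0,0,0,0,0.12]
    - [0,0,0,0,0,0.12]

```text
time_s: 15.08
ee_pos: [0.5102, -0.2509, 0.0753]
eef_rot: [3.141, -0.0, 0.444]
force: [3.1, -6.8, -4.1]
grip_width: 0.0149
```

```bash
python3 -c "
from h import *
go(.5105,-.251,.0755,25)
im=ctrl.camera('wrist'); cv2.imwrite('pics/w9.png',im[:,:,::-1]);go(.5105,-.251,.0755,25)"
```

```text
t 15.0833 pos [ 0.5102 -0.2509  0.0753] rpy [179.94  -0.    25.44] F [ 3.07 -6.78 -4.08] M [-1.249 -0.577  0.062] w 0.0149
row [ 0.0003  0.0002 -0.0002] [ 0.0021 -0.      0.0148] rows>= 0.1
t 15.1333 pos [ 0.5102 -0.2509  0.0754] rpy [179.94  -0.    25.45] F [ 2.66 -6.57 -3.88] M [-1.215 -0.611  0.026] w 0.0146
row [ 0.0003  0.0002 -0.0001] [ 0.0021 -0.      0.0151] rows>= 0.1
```

Emit:
move_arm:
  targets:
    - [0,0,0,0,0,0.01]
    - [0,0,0,0,0,0.01]
    - [0,0,0,0,0,0.01]
    - [0,0,0,0,0,0.01]
    - [0,0,0,0,0,0.01]

```text
time_s: 15.55
ee_pos: [0.5102, -0.251, 0.0754]
eef_rot: [3.14, -0.0, 0.439]
force: [2.7, -5.9, -3.9]
grip_width: 0.0146
```

```bash
python3 - <<'E'
from h import *
M=[]
im=ctrl.camera('wrist')[:,:,::-1].copy()
for i in range(4): t=ctrl.camera('top'); M.append(ctrl.get_obs()['moment'][2])
t=t[:,:,::-1].copy(); print(np.round(M,3))
go(.5105,-.251,.0755,25)
a=crop(im,170,80,330,250,1); a=cv2.resize(im[110:330,210:430],(400,400),interpolation=2)
b=cv2.resize(t[165:255,160:250],(400,400),interpolation=2)
cv2.imwrite("pics/f1.png",np.hstack([a,b]))
E
```

```text
[0.089 0.1   0.111 0.087]
t 15.8 pos [ 0.5102 -0.2509  0.0753] rpy [179.94  -0.    25.16] F [ 3.22 -6.28 -3.9 ] M [-1.296 -0.582  0.087] w 0.0149
row [ 0.0003  0.0002 -0.0002] [ 0.0021 -0.      0.0052] rows>= 0.0
```

View pics/f1.png

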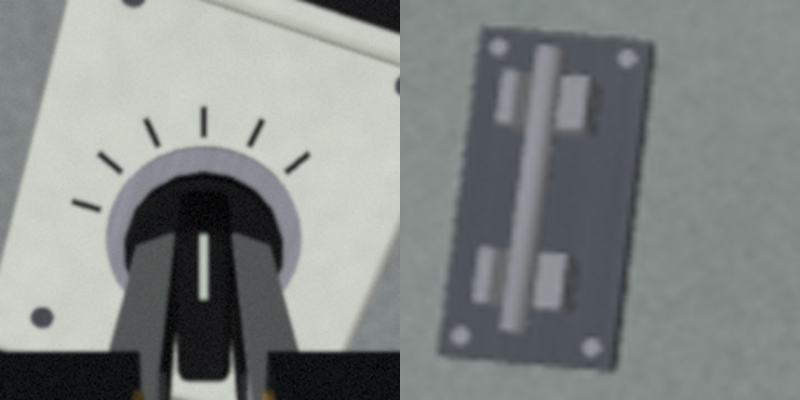

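The pointer line (column 204) looks straight at the fourth tick (column 204), with three ticks to its left, so this is the rest position plus three stops. The pin still lies in both V-notches. Handing in.

```bash
python3 -c "
from h import *
print(ctrl.hand_in())"
```

```text
the job is handed in; nothing more can be done
None
```

The long slim pin lies in both V-blocks, released, and the gripper is holding the knob in the third stop. I handed the job in at about 15.8 s; no verdict is reported.

- **Pin:** The last top picture shows it seated in both notches. A closer wrist picture, just after release, put it centred within about 3 mm along the notches.
- **Knob:** I gripped it at 40 N and turned it 72.1° clockwise; the third stop is at 72.2°. In the last picture the pointer lines up with the fourth tick, which is rest plus three stops.
- **Click counting:** The first click showed clearly in the measured moment. The second was lost in noise. Before the third, the moment dropped as expected, then rose again to about 0.09 N m at the hold. The third stop therefore rests mainly on the measured angle and the tick picture.
- **Disagreement:** The top and wrist cameras put the knob axis about 3.5 mm apart. I took a position in between and corrected it while turning; a side force of about 7 N remained at the end.
- **Pictures:** I viewed 12, two over the budget of 10.

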